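# Walk a die block round and square it against the fence

### The job

Turn the heavy die block round on the table by pushing at its corners with the fingertips, until its plain long side (the one without the step) faces the fence, and only then push it up to the fence, so that this side ends flat against it with no part of the side sticking out past either end of the fence. Only push the block, never lift or tip it, do not let it run into the fence before it faces it, and leave the flashlight, the parts tin and the tape measure where they are.

Things in the scene. Friction and masses are not known exactly. Their poses are not given: they have to be found in the camera images.
- die_block: Bare cast aluminium block, loose, about 0.9 kg, 86 (x) by 106 (y) by 43 mm high; slides with ordinary friction. Origin: centre of its underside; z up. Its +x side is the plain long side. Along the top of the opposite (-x) long side runs a ledge 14 mm deep, at height 26 mm; below it that side is upright. On top: four bolt holes and a round recess.
- face_left (a point): Point on the plain long side of the die block, 50 mm to +y of its middle, 13 mm above the underside (block frame 43, 50, 13 mm).
- face_right (a point): Point on the plain long side of the die block, 50 mm to -y of its middle, 13 mm above the underside (block frame 43, -50, 13 mm).
- face_mid (a point): Middle of the plain long side of the die block (block frame 43, 0, 13 mm).
- fence: Dark steel angle fixed to the table. Its upright wall is 180 mm long (y -90 to 90), 14 mm thick, 32 mm high. Origin: middle of the foot of its flat front face, which is the plane x = 0; +x points into the wall. The block starts at negative x; seated, its +x axis is along the fence's and its origin at x = -43 mm. Behind the wall a foot 6 mm high with two screws reaches x = 48 mm.
- flashlight: Black flashlight lying on the table, 33 by 101 by 33 mm, loose; to be left alone. Origin at the centre of its underside, length along y.
- parts_tin: Round open metal tin, 63 mm across and 26 mm high, loose; to be left alone. Origin at the centre of its underside.
- tape_measure: Orange pocket tape measure, 67 by 75 by 35 mm, loose; to be left alone. Origin at the centre of its underside.

How it is judged (in metres and radians):
On the way:
1. the block has been turned to face the fence while still standing at least 8 mm clear of it (angle between the x axis of die_block and the x axis of fence, either way round below 0.25 rad and x of each of face_left, face_right in the frame of fence below -0.008 m), for 0.05 s.
At the end, for the whole second after the job is handed in: The plain long side of the die block lies flat against the fence (both ends of it within 3 mm of the fence's front face), wholly within the fence's length (its middle within 39 mm of the fence's middle), standing flat on the table and at rest (x of face_left in the frame of fence between -0.003 and 0.004 m and x of face_right in the frame of fence between -0.003 and 0.004 m and y of face_mid in the frame of fence between -0.039 and 0.039 m and angle between the x axis of die_block and the x axis of fence, either way round below 0.05 rad and height (world z) of die_block below 0.004 m and angle between die_block's own z axis and vertical below 0.03 rad and linear speed of die_block below 0.01 m/s); the robot touches nothing.
It fails at once if the block is lifted off the table or tipped (height (world z) of die_block above 0.006 m or angle between die_block's own z axis and vertical above 0.12 rad).
It fails at once if the block runs into the fence (over 1 N) while it is still more than about 17 degrees from facing it (contact force between die_block and fence above 1 N and angle between the x axis of die_block and the x axis of fence, either way round above 0.3 rad).
It fails at once if the flashlight is disturbed (moved more than 15 mm) (distance of flashlight from where it was at the start of the episode above 0.015 m).
It fails at once if the parts tin is disturbed (moved more than 15 mm) (distance of parts_tin from where it was at the start of the episode above 0.015 m).
It fails at once if the tape measure is disturbed (moved more than 15 mm) (distance of tape_measure from where it was at the start of the episode above 0.015 m).
It also fails if it takes over 72 s, if anything falls off the work surface, if the arm or the gripper's body presses on something with over 40 N, if the wrist force passes 120 N, or if a joint passes its speed limit or range.

### The arm

A 6-joint arm with a two-finger parallel gripper is mounted at the origin on a cart in front of the work surface, level with it; the furniture and walls round the work are solid. World frame = base frame: x ahead of the robot, y to its left, z up, the work surface at z = 0. Lengths are in mm, angles in rad, forces in N, time in s.
With the tool pointing down it reaches from about 275 to 1000 mm from the base axis. Payload 8.4 kg.
Tool frame: the origin (TCP) lies midway between the tips of the shut fingers; the grasp point (between the pads) lies grip_depth behind it (grip_depth is the distance from the TCP to the grasp point, in mm); z points along the fingers, y is the line along which they close (so a half turn about z gives the same grasp; the last joint's range is limited). The gripper opens to 85 mm and grips with 20 to 120 N. Pads are 22 mm wide; open, the fingers measure 114 mm over their backs; the gripper's body (76 mm by 85 mm) begins 54 mm behind the grasp point. The pads swing forward as they close: fully open they stand 13 mm farther back than shut.
Start: joints at [1.193, 0.353, 1.633, -0, 1.155, -0.002], TCP at [229.384, 581.387, 231.281] pointing down, gripper open.
Joint ranges: [-2.63, 2.63], [-0.92, 2.1], [0.06, 2.66], [-1.3, 4.44], [0, 2.69], [-3.02, 3.02]. Speed limits (rad/s): [2.22, 2.22, 2.79, 3.14, 3.14, 3.14].

### API

Orientations are given as [roll, pitch, yaw] about the fixed x, y, z axes, in that order (R = Rz(yaw) Ry(pitch) Rx(roll)).
In Python, from rig import * gives the robot as it stands.
- The arm moves only by the shell command python3 -m creep 'ROWS' [FORCE]. ROWS is JSON, a list of rows, each an object of numbers: "x", "y", "z": the shift along the tool's x, y, z in mm; "rx", "ry", "rz": the turn, a rotation vector about the tool's x, y, z in rad; "hand": the finger opening in mm, from 0 to 85.4. A call has 1 to 20 rows; each row shifts and turns the commanded pose from where the row before left it, along the tool's axes as they then stand; what a row does not reach is not made up. A row lasts 1/8 s, in which the tool goes at most 62.5 mm and 10.7 degrees, less where a joint would pass 70% of its speed; a pose out of reach is approached as far as the arm can. A call with a gripper value outside its range is refused whole. The fingers move at their own pace and stop on an object; FORCE is the grip in N (left out, the last holds). Time passes only in rows, so rows that do not move let the fingers close. It gives the time, the measured TCP pose, the force, the opening and the grip force at its end, in the units of the state.
- sense(): the state, without advancing time (a new reading comes with each control period).
- grab_frame(name): name is "scene" or "side" or "wrist"; returns the picture (400x640x3 uint8, red, green, blue); there is no depth.
- get_calibration(name): a dict with "K" (3x3 intrinsics, pixels), "R" (3x3) and "t" (3): a world point X has camera coordinates R X + t. Camera axes: x right, y down, z forward; pixel columns grow to the right and rows downward; lengths in mm; the calibration is good to about 2 mm. The wrist camera is an equidistant fisheye: a pixel r from the principal point sees the ray r / f radians off the axis. A picture is of the moment at which its call begins: read the wrist's pose just before it. get_calibration takes no time and is no camera call; for the wrist camera it gives the pose at the moment of the call.
- sign_off(): hands the job in; it is judged then, once.
The state is a dict: "clock": time; "qpos": joint angles; "qvel": joint speeds; "joint_efforts": joint torques, N m; "eef_pos": TCP position; "tcp_rot": TCP orientation; "contact_force": force on the tool from outside, world axes, zero at the start; "wrist_torque": the same for the moment, N m; "opening": opening from 0.0 (shut) to 1.0 (fully open); "grasp_force": force on a finger pad.
Only numpy, scipy, OpenCV 4.12 (cv2) and the standard library are available. Lean on these libraries where they do the work, as an engineer would, in place of code of your own. Each camera call takes 0.05 s, during which the arm holds its last target. There are 200 camera calls.

## Working session

There is one attempt and no reset: what is moved stays moved. The work goes in short steps, Python scripts to look and compute and a shell command to move; the robot and the scene stay as the last step left them, time stands still between calls to the robot, and variables do not carry over. Pictures are saved under pics/ and viewed, at most 10 in all, crops included, and the job is handed in when it is done.

```bash
ls; mkdir -p pics; python3 - <<'E'
from rig import *
import cv2,numpy as np
for n in("scene","side"):
    f=grab_frame(n);cv2.imwrite(f"pics/{n}0.png",f[:,:,::-1])
    c=get_calibration(n);print(n,np.round(c["K"],1).tolist(),np.round(c["R"],3).tolist(),np.round(c["t"],1).tolist())
s=sense();print(s)
E
```

```text
pics
scene [[472.1, 0.0, 313.9], [0.0, 472.1, 202.8], [0.0, 0.0, 1.0]] [[0.876, -0.482, -0.012], [-0.316, -0.555, -0.769], [0.364, 0.678, -0.639]] [-481.7, 134.0, 877.7]
side [[399.6, 0.0, 313.1], [0.0, 399.6, 199.1], [0.0, 0.0, 1.0]] [[-0.998, 0.053, -0.019], [0.039, 0.412, -0.911], [-0.041, -0.91, -0.413]] [526.2, 56.9, 892.7]
{'clock': 0.1, 'qpos': array([ 1.19259196e+00,  3.53584001e-01,  1.63403356e+00, -6.78024688e-07,
        1.15517979e+00, -2.40449899e-03]), 'qvel': array([ 1.37258468e-03, -1.37620855e-03, -2.51168733e-03,  1.08624881e-03,
       -1.54343460e-04,  5.73241327e-05]), 'joint_efforts': array([-1.60643649e-03, -6.06356907e+01, -3.42821038e+01, -5.18112427e-05,
        3.76194963e-03,  3.00217221e-05]), 'eef_pos': array([229.23861977, 581.00627578, 230.64476447]), 'tcp_rot': array([-3.14038795e+00, -2.27673096e-06,  2.76579305e+00]), 'contact_force': array([ 0.6448807 , -0.19689451, -0.05927957]), 'wrist_torque': array([ 0.00042374, -0.01143001,  0.02300684]), 'grasp_force': 0.0, 'opening': 1.0023766846775695}
```

View pics/scene0.png

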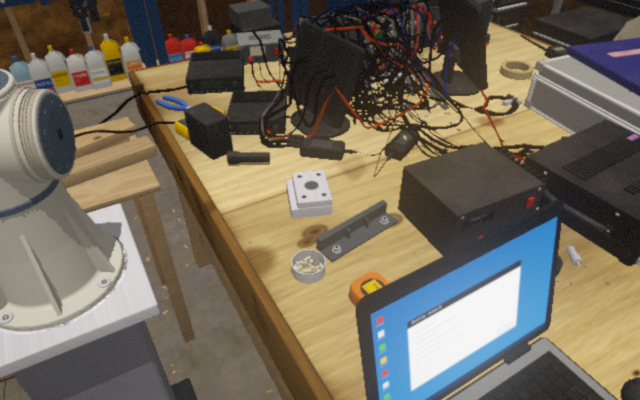

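View pics/side0.png

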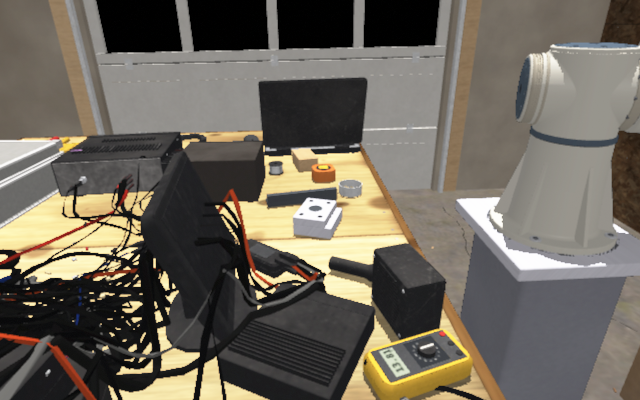

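The block shows at (310,193) in the scene view and (318,217) in the side view. The fence is at (357,228), the tin at (308,265), the tape at (370,288) and the flashlight at (248,157). Next I'll take a wrist view and crops.

```bash
cat > h.py <<'E'
from rig import *
import cv2,numpy as np
def ray(n,u,v,c=None):
    c=c or get_calibration(n);K,R,t=map(np.asarray,(c["K"],c["R"],c["t"]))
    if n=="wrist":
        x=(u-K[0,2])/K[0,0];y=(v-K[1,2])/K[1,1];th=np.hypot(x,y);d=np.array([x*np.sinc(th/np.pi)/1,y*np.sinc(th/np.pi),np.cos(th)])
    else: d=np.array([(u-K[0,2])/K[0,0],(v-K[1,2])/K[1,1],1])
    return -R.T@t,R.T@d
def onz(n,u,v,z,c=None):
    o,d=ray(n,u,v,c);return o+d*(z-o[2])/d[2]
def tri(n1,p1,n2,p2,c1=None,c2=None):
    a,d=ray(n1,*p1,c1);b,e=ray(n2,*p2,c2)
    s=np.linalg.lstsq(np.c_[d,-e],b-a,rcond=None)[0]
    P,Q=a+d*s[0],b+e*s[1];return (P+Q)/2,np.linalg.norm(P-Q)
def proj(n,X):
    c=get_calibration(n);q=np.asarray(c["K"])@(np.asarray(c["R"])@X+c["t"]);return q[:2]/q[2]
E
python3 - <<'E'
from h import *
c=get_calibration("wrist");print(c)
f=grab_frame("wrist");cv2.imwrite("pics/w0.png",f[:,:,::-1])
a=cv2.imread("pics/scene0.png")[140:320,220:420];b=cv2.imread("pics/side0.png")[150:290,220:400]
a=cv2.resize(a,None,fx=4,fy=4,interpolation=cv2.INTER_CUBIC)[:600];cv2.imwrite("pics/sc.png",a)
for n,u,v,z in [("scene",310,193,43),("scene",308,265,13),("scene",248,157,16),("scene",370,288,20),("scene",357,228,20),("side",318,210,43)]:print(n,onz(n,u,v,z).round())
print(proj("scene",[229,581,231]),proj("side",[229,581,231]))
E
```

```text
{'K': array([[309.70691629,   0.        , 318.62615425],
       [  0.        , 309.70691629, 197.93935002],
       [  0.        ,   0.        ,   1.        ]]), 'R': array([[ 3.66326769e-01,  9.30486240e-01, -2.34152032e-04],
       [ 8.88392294e-01, -3.49679784e-01,  2.97461227e-01],
       [ 2.76701701e-01, -1.09176029e-01, -9.54733871e-01]]), 't': array([-623.84678488,  -37.27140452,  379.66854661])}
scene [504. -68.  43.]
scene [ 416. -220.   13.]
scene [456. 159.  16.]
scene [ 482. -326.   20.]
scene [ 545. -186.   20.]
side [514. -33.  43.]
[93.44914728 31.21351391] [812.73561197 345.02230714]
```

View pics/w0.png

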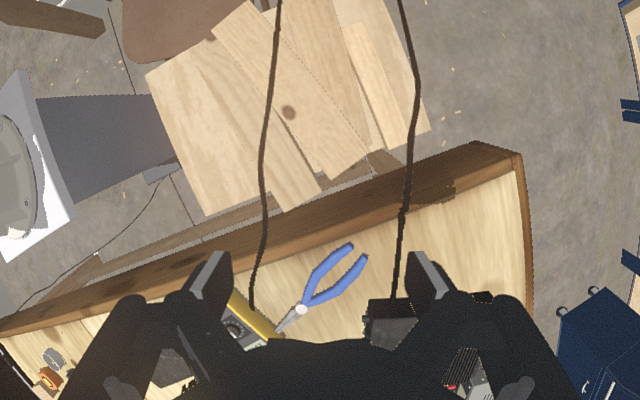

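View pics/sc.png

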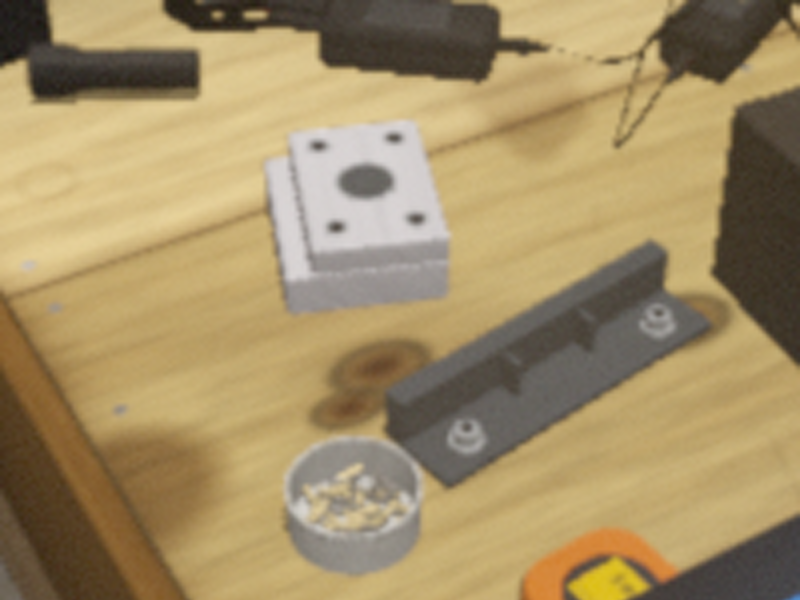

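The scene crop shows the ledge on the block's image-left side, so the plain side faces image-right. Top corners in the full frame are about (292,173), (323,170), (332,199) and (297,202). The fence's front top edge runs from (317,239) to (383,200), with its front toward the block. Next I'll work out poses.

```bash
python3 - <<'E'
from h import *
g=lambda x,y:(220+x/4-.4,140+y/4-.4)
for n,p,z in [("TL",(290,132),43),("TR",(413,122),43),("BR",(448,235),43),("BL",(308,248),43),("recess",(366,182),43),("ledge far",(266,160),26),("ledge near",(287,278),26),("f1",(388,398),32),("f2",(652,242),32),("footR",(712,325),6),("footL",(448,486),6),("tin",(355,478),26),("fl L",(32,75),16),("fl R",(200,75),16),("tape",(600,560),35)]:
    print(n,onz("scene",*g(*p),z).round(1)[:2])
b=cv2.imread("pics/side0.png")[160:270,240:370];cv2.imwrite("pics/sd.png",cv2.resize(b,None,fx=5,fy=5,interpolation=cv2.INTER_CUBIC))
E
```

```text
TL [503.8  15.4]
TR [567.5 -10.1]
BR [ 534.  -105.5]
BL [466.5 -79.1]
recess [518.7 -45.2]
ledge far [490.2  19.6]
ledge near [454.8 -76.8]
f1 [ 454.2 -185.5]
f2 [ 630.4 -151.4]
footR [ 638.4 -197. ]
footL [ 462.8 -227.6]
tin [ 418.5 -218.5]
fl L [410.7 178.4]
fl R [498.8 128. ]
tape [ 483.6 -320.6]
```

View pics/sd.png

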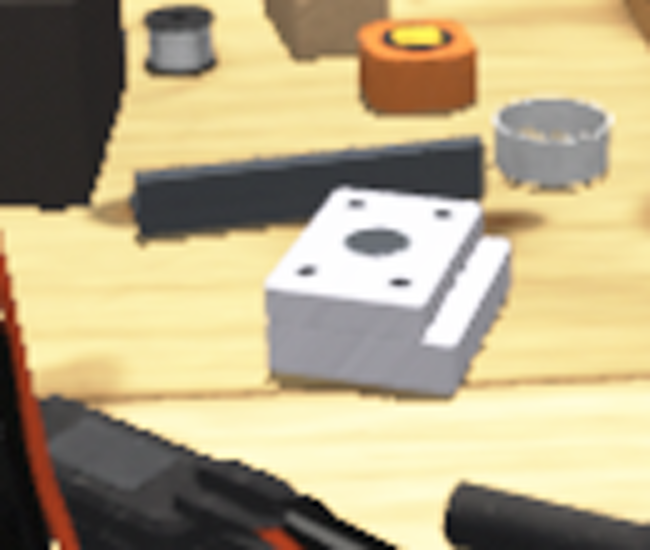

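Side crop (5x, offset (240,160)): block top corners are (268,290), (337,187), (482,203) and (425,307). The fence front top edge runs (137,175) to (482,140) and its foot (143,240) to (483,205). I'll triangulate these.

```bash
python3 - <<'E'
from h import *
g=lambda x,y:(220+x/4-.4,140+y/4-.4)
k=lambda x,y:(240+x/5-.4,160+y/5-.4)
P={}
for n,a,b in [("TR",(413,122),(268,290)),("BR",(448,235),(337,187)),("BL",(308,248),(482,203)),("TL",(290,132),(425,307)),("rec",(366,182),(378,242)),("f1",(388,398),(482,140)),("f2",(652,242),(137,175))]:
    X,e=tri("scene",g(*a),"side",k(*b));P[n]=X;print(n,X.round(1),round(e,1))
for n,p,z in[("f1foot",(483,205),0),("f2foot",(143,240),0)]:print(n,onz("side",*k(*p),z).round(1))
print("monitor",onz("scene",322,130,0).round(),onz("side",185,330,0).round(),"mon top tri",tri("scene",(297,40),"side",(152,205)), tri("scene",(365,60),"side",(183,155)))
print("box",onz("scene",215,158,0).round(),"tin side",onz("side",240+552/5,160+125/5,26).round())
d=(P["TR"]-P["BR"])+(P["TL"]-P["BL"]);print("yaw_y",np.degrees(np.arctan2(d[1],d[0]))-90)
d=P["f2"]-P["f1"];print("fence x",np.degrees(np.arctan2(d[1],d[0]))-90,np.linalg.norm(d),(P["f1"]+P["f2"])/2)
print(np.linalg.norm(P["TR"]-P["BR"]),np.linalg.norm(P["TR"]-P["TL"]))
E
```

```text
TR [569.   -7.   40.3] 0.7
BR [ 534.6 -105.5   43.1] 1.0
BL [467.5 -79.6  43.5] 2.4
TL [503.7  17.   41.6] 1.7
rec [519.  -44.8  42.7] 0.2
f1 [ 456.2 -184.4   30.9] 2.7
f2 [ 631.6 -151.6   32.7] 2.7
f1foot [ 458.1 -172.5    0. ]
f2foot [ 631.7 -146.7    0. ]
monitor [686. 202.   0.] [738. 277.   0.] mon top tri (array([707.06817182, 336.59906198, 218.42538925]), np.float64(54.449743941732386)) (array([746.066039  , 104.44399625, 220.76101366]), np.float64(7.4226159665992295))
box [391. 219.   0.] tin side [ 416. -211.   26.]
yaw_y -19.907734855826206
fence x -79.40597275723525 178.47273783448594 [ 543.8732482  -167.99092365   31.77452421]
104.39738135738509 69.55494483412788
```

Measured heights of 40–43 mm (block) and 31–33 mm (fence) match the text. The block is at (511,-42), yaw -20.5°, and the fence is at (544,-168), yaw -79.4°. I need a turn of about -59°, so I'll move above the ledge side's +y end with the fingers shut.

```bash
python3 -m creep '[{"x":-29.7,"y":-31.3,"hand":0},{"x":-29.7,"y":-31.3,"hand":0},{"x":-29.7,"y":-31.3,"hand":0},{"x":-29.7,"y":-31.3,"hand":0},{"x":-29.7,"y":-31.3,"hand":0},{"x":-29.7,"y":-31.3,"hand":0},{"x":-29.7,"y":-31.3,"hand":0},{"x":-29.7,"y":-31.3,"hand":0},{"x":-29.7,"y":-31.3,"hand":0},{"x":-29.7,"y":-31.3,"hand":0},{"x":-29.7,"y":-31.3,"hand":0},{"x":-29.7,"y":-31.3,"hand":0},{"x":-29.7,"y":-31.3,"hand":0},{"x":-29.7,"y":-31.3,"hand":0},{"x":0},{"x":0}]'
cat >> h.py <<'E'
from scipy.spatial.transform import Rotation as Ro
def totool(target,yaw=None):
    s=sense();R=Ro.from_euler("xyz",s["tcp_rot"]).as_matrix()
    print("pose",s["eef_pos"].round(1),"yaw",round(s["tcp_rot"][2],3),"F",s["contact_force"].round(1),"t",round(s["clock"],2))
    if target is not None: print("tool delta",(R.T@(np.array(target)-s["eef_pos"])).round(1), "rz" ,None if yaw is None else round(-(yaw-s["tcp_rot"][2]),3))
E
python3 - <<'E'
from h import *
totool([455.5,19.5,11],2.784)
f=grab_frame("wrist");cv2.imwrite("pics/w1.png",f[:,:,::-1])
E
```

```text
pose [229.3 581.  230.7] yaw 2.766 F [ 0.3 -0.4  0.6] t 0.15
tool delta [-416.5 -439.1  220.2] rz -0.018schema error: expected keys x, y, z, rx, ry, rz, hand
```

View pics/w1.png

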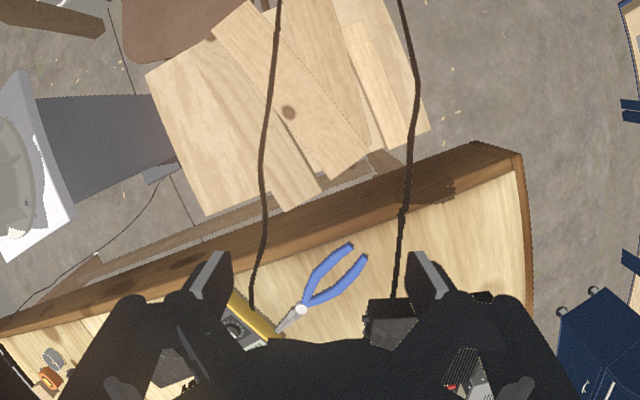

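The arm hasn't moved and the view is unchanged, because every row needs all seven keys.

```bash
python3 -m creep '[{"x":-29.7,"y":-31.3,"z":0,"rx":0,"ry":0,"rz":0,"hand":0},{"x":-29.7,"y":-31.3,"z":0,"rx":0,"ry":0,"rz":0,"hand":0},{"x":-29.7,"y":-31.3,"z":0,"rx":0,"ry":0,"rz":0,"hand":0},{"x":-29.7,"y":-31.3,"z":0,"rx":0,"ry":0,"rz":0,"hand":0},{"x":-29.7,"y":-31.3,"z":0,"rx":0,"ry":0,"rz":0,"hand":0},{"x":-29.7,"y":-31.3,"z":0,"rx":0,"ry":0,"rz":0,"hand":0},{"x":-29.7,"y":-31.3,"z":0,"rx":0,"ry":0,"rz":0,"hand":0},{"x":-29.7,"y":-31.3,"z":0,"rx":0,"ry":0,"rz":0,"hand":0},{"x":-29.7,"y":-31.3,"z":0,"rx":0,"ry":0,"rz":0,"hand":0},{"x":-29.7,"y":-31.3,"z":0,"rx":0,"ry":0,"rz":0,"hand":0},{"x":-29.7,"y":-31.3,"z":0,"rx":0,"ry":0,"rz":0,"hand":0},{"x":-29.7,"y":-31.3,"z":0,"rx":0,"ry":0,"rz":0,"hand":0},{"x":-29.7,"y":-31.3,"z":0,"rx":0,"ry":0,"rz":0,"hand":0},{"x":-29.7,"y":-31.3,"z":0,"rx":0,"ry":0,"rz":0,"hand":0},{"x":0,"y":0,"z":0,"rx":0,"ry":0,"rz":0,"hand":0},{"x":0,"y":0,"z":0,"rx":0,"ry":0,"rz":0,"hand":0}]'
python3 - <<'E'
from h import *
totool([455.5,19.5,11],2.784)
E
```

```text
clock: 2.2
eef_pos: [455.0, 21.3, 231.1]
tcp_rot: [3.142, -0.001, 2.765]
contact_force: [-0.3, -0.6, 0.6]
opening: -0.002
grasp_force: 0.0
pose [455.   21.3 231.1] yaw 2.765 F [-0.3 -0.6  0.6] t 2.2
tool delta [ -1.2  -1.5 220.1] rz -0.019
```

```bash
python3 -m creep '[{"x":-1,"y":-1.5,"z":40,"rx":0,"ry":0,"rz":-0.019,"hand":0},{"x":0,"y":0,"z":40,"rx":0,"ry":0,"rz":0,"hand":0},{"x":0,"y":0,"z":40,"rx":0,"ry":0,"rz":0,"hand":0},{"x":0,"y":0,"z":40,"rx":0,"ry":0,"rz":0,"hand":0},{"x":0,"y":0,"z":30,"rx":0,"ry":0,"rz":0,"hand":0},{"x":0,"y":0,"z":20,"rx":0,"ry":0,"rz":0,"hand":0},{"x":0,"y":0,"z":9,"rx":0,"ry":0,"rz":0,"hand":0},{"x":0,"y":0,"z":0,"rx":0,"ry":0,"rz":0,"hand":0}]'
python3 - <<'E'
from h import *
totool(None)
import math
# planned tool waypoints: rigid with block turning about COR
C=np.array([511.5,-42]);th0=math.radians(-20.5)
r=lambda a:np.array([[math.cos(a),-math.sin(a)],[math.sin(a),math.cos(a)]])
cor=C+r(th0)@[0,-35];L=np.array([-54,38+35])
for k in range(0,61,10):
    p=cor+r(th0-math.radians(k))@L;print(k,p.round(1))
# per-step chord in tool axes for 2.5deg
d=r(-math.radians(3))@L-L
print("block-frame step per 3deg",d.round(2)," tool x=-bx, tool y=by")
E
```

```text
clock: 3.2
eef_pos: [455.4, 20.0, 12.2]
tcp_rot: [-3.141, -0.001, 2.786]
contact_force: [-0.2, 0.0, 0.9]
opening: 0.002
grasp_force: 0.0
pose [455.4  20.   12.2] yaw 2.786 F [-0.2  0.   0.9] t 3.2
0 [474.2  12.5]
10 [489.8  15.5]
20 [505.6  15.8]
30 [521.2  13.3]
40 [536.2   8.2]
50 [5.5e+02 5.0e-01]
60 [562.3  -9.5]
block-frame step per 3deg [3.89 2.73]  tool x=-bx, tool y=by
```

```bash
python3 -m creep '[{"x":-6,"y":0,"z":0,"rx":0,"ry":0,"rz":0,"hand":0},{"x":-6,"y":0,"z":0,"rx":0,"ry":0,"rz":0,"hand":0},{"x":-4,"y":0,"z":0,"rx":0,"ry":0,"rz":0,"hand":0},{"x":-3,"y":0,"z":0,"rx":0,"ry":0,"rz":0,"hand":0},{"x":-3,"y":1.4,"z":0,"rx":0,"ry":0,"rz":0.026,"hand":0},{"x":-3.9,"y":2.7,"z":0,"rx":0,"ry":0,"rz":0.052,"hand":0},{"x":-3.9,"y":2.7,"z":0,"rx":0,"ry":0,"rz":0.052,"hand":0},{"x":-3.9,"y":2.7,"z":0,"rx":0,"ry":0,"rz":0.052,"hand":0},{"x":-3.9,"y":2.7,"z":0,"rx":0,"ry":0,"rz":0.052,"hand":0},{"x":-3.9,"y":2.7,"z":0,"rx":0,"ry":0,"rz":0.052,"hand":0},{"x":-3.9,"y":2.7,"z":0,"rx":0,"ry":0,"rz":0.052,"hand":0},{"x":0,"y":0,"z":0,"rx":0,"ry":0,"rz":0,"hand":0}]'
python3 - <<'E'
from h import *
totool(None)
a=grab_frame("scene")[140:270,250:410];b=grab_frame("side")[160:270,240:370]
f=lambda i:cv2.resize(np.ascontiguousarray(i[:,:,::-1]),(640,int(i.shape[0]*640/i.shape[1])),interpolation=cv2.INTER_CUBIC)
cv2.imwrite("pics/m1a.png",f(a))
cv2.imwrite("pics/m1b.png",f(b))
E
```

```text
clock: 4.7
eef_pos: [504.7, 15.8, 12.0]
tcp_rot: [-3.141, -0.001, 2.446]
contact_force: [-0.9, 2.5, 0.0]
opening: 0.001
grasp_force: 1.1
pose [504.7  15.8  12. ] yaw 2.446 F [-0.9  2.5  0. ] t 4.7
```

View pics/m1a.png

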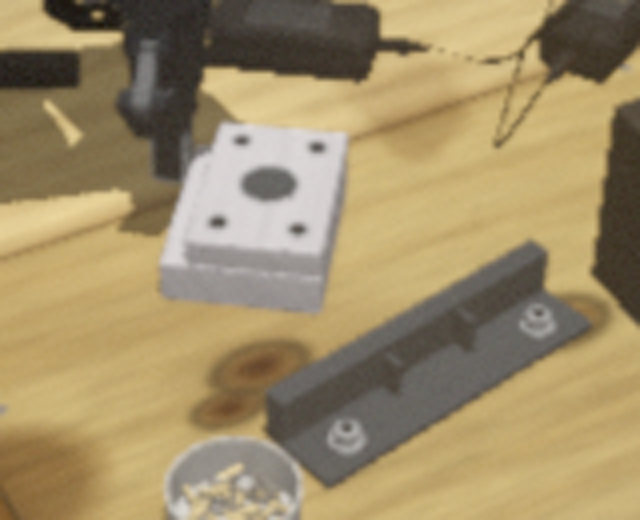

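The block has turned clockwise cleanly under the finger. Its top corners in this crop are (348,133), (322,257), (185,243) and (218,125).

```bash
cat >> h.py <<'E'
def blockpose(pts,off=(250,140),s=4):
    W=np.array([onz("scene",off[0]+x/s-.4,off[1]+y/s-.4,43)[:2] for x,y in pts]) # TR BR BL TL (+rec)
    L=np.array([[43,53],[43,-53],[-29,-53],[-29,53],[7,0]])[:len(W)]
    a,b=L-L.mean(0),W-W.mean(0);th=np.arctan2((a[:,0]*b[:,1]-a[:,1]*b[:,0]).sum(),(a*b).sum())
    R=np.array([[np.cos(th),-np.sin(th)],[np.sin(th),np.cos(th)]]);c=W.mean(0)-R@L.mean(0)
    print("block",c.round(1),"deg",round(np.degrees(th),1),"resid",np.abs(L@R.T+c-W).max().round(1))
    f=np.radians(-79.4);Rf=np.array([[np.cos(f),-np.sin(f)],[np.sin(f),np.cos(f)]])
    print("in fence",(Rf.T@(c-[543.9,-168])).round(1), "TCP in block",(R.T@(sense()["eef_pos"][:2]-c)).round(1),"toolrot vs block",np.degrees(sense()["tcp_rot"][2]-np.pi-th).round(1))
E
python3 - <<'E'
from h import *
blockpose([(348,133),(322,257),(185,243),(218,125),(269,184)])
E
```

```text
block [521.8 -50.3] deg -37.5 resid 1.8
in fence [-1.197e+02 -1.000e-01] TCP in block [-53.8  42.1] toolrot vs block -2.3
```

```bash
python3 -m creep '[{"x":-3.9,"y":2.4,"z":0,"rx":0,"ry":0,"rz":0.052,"hand":0},{"x":-3.9,"y":2.4,"z":0,"rx":0,"ry":0,"rz":0.052,"hand":0},{"x":-3.9,"y":2.4,"z":0,"rx":0,"ry":0,"rz":0.052,"hand":0},{"x":-3.9,"y":2.4,"z":0,"rx":0,"ry":0,"rz":0.052,"hand":0},{"x":-3.9,"y":2.4,"z":0,"rx":0,"ry":0,"rz":0.052,"hand":0},{"x":-3.9,"y":2.4,"z":0,"rx":0,"ry":0,"rz":0.052,"hand":0},{"x":-3.9,"y":2.4,"z":0,"rx":0,"ry":0,"rz":0.052,"hand":0},{"x":-3.9,"y":2.4,"z":0,"rx":0,"ry":0,"rz":0.052,"hand":0},{"x":-3.9,"y":2.4,"z":0,"rx":0,"ry":0,"rz":0.052,"hand":0},{"x":-3.9,"y":2.4,"z":0,"rx":0,"ry":0,"rz":0.052,"hand":0},{"x":-3.9,"y":2.4,"z":0,"rx":0,"ry":0,"rz":0.052,"hand":0},{"x":-3.9,"y":2.4,"z":0,"rx":0,"ry":0,"rz":0.052,"hand":0},{"x":-3.9,"y":2.4,"z":0,"rx":0,"ry":0,"rz":0.052,"hand":0},{"x":0,"y":0,"z":0,"rx":0,"ry":0,"rz":0,"hand":0}]'
python3 - <<'E'
from h import *
totool(None)
a=grab_frame("scene")[140:270,250:410]
cv2.imwrite("pics/m2a.png",cv2.resize(np.ascontiguousarray(a[:,:,::-1]),None,fx=4,fy=4,interpolation=cv2.INTER_CUBIC))
E
```

```text
clock: 6.55
eef_pos: [557.9, -10.2, 12.3]
tcp_rot: [3.141, 0.0, 1.771]
contact_force: [-0.9, 0.2, -0.0]
opening: 0.004
grasp_force: 0.0
pose [557.9 -10.2  12.3] yaw 1.771 F [-0.9  0.2 -0. ] t 6.55
```

View pics/m2a.png

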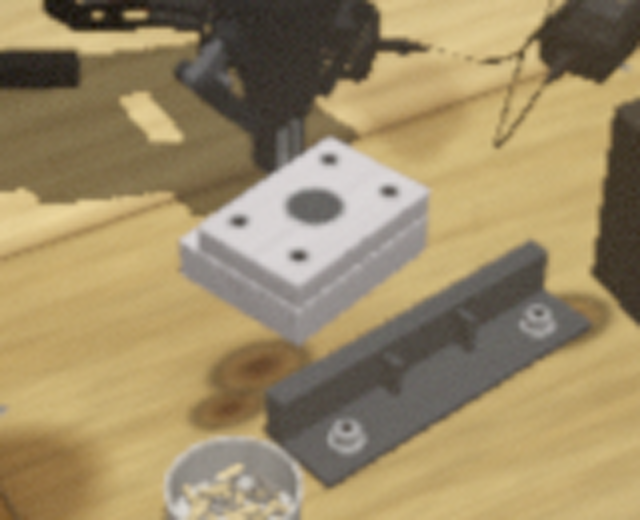

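The plain side now faces the fence and is nearly parallel to it. Crop corners are (430,190), (299,287), (198,232) and (330,138).

```bash
python3 - <<'E'
from h import *
blockpose([(430,190),(299,287),(198,232),(330,138),(314,206)])
E
```

```text
block [536.7 -77. ] deg -70.5 resid 2.8
in fence [-90.8   9.7] TCP in block [-55.9  42.1] toolrot vs block -8.0
```

```bash
python3 -m creep '[{"x":12,"y":0,"z":0,"rx":0,"ry":0,"rz":0.015,"hand":60},{"x":13,"y":0,"z":0,"rx":0,"ry":0,"rz":0,"hand":60},{"x":0,"y":-16,"z":0,"rx":0,"ry":0,"rz":0,"hand":60},{"x":0,"y":-16,"z":-0,"rx":0,"ry":0,"rz":0,"hand":60},{"x":0,"y":0,"z":5,"rx":0,"ry":0,"rz":0,"hand":60},{"x":0,"y":0,"z":0,"rx":0,"ry":0,"rz":0,"hand":60},{"x":-10,"y":0,"z":0,"rx":0,"ry":0,"rz":0,"hand":60},{"x":-8,"y":0,"z":0,"rx":0,"ry":0,"rz":0,"hand":60},{"x":-4,"y":0,"z":0,"rx":0,"ry":0,"rz":0,"hand":60},{"x":-4,"y":0,"z":0,"rx":0,"ry":0,"rz":0,"hand":60},{"x":-4,"y":0,"z":0,"rx":0,"ry":0,"rz":0,"hand":60},{"x":-4,"y":0,"z":0,"rx":0,"ry":0,"rz":0,"hand":60},{"x":-4,"y":0,"z":0,"rx":0,"ry":0,"rz":0,"hand":60},{"x":-4,"y":0,"z":0,"rx":0,"ry":0,"rz":0,"hand":60},{"x":-4,"y":0,"z":0,"rx":0,"ry":0,"rz":0,"hand":60},{"x":-4,"y":0,"z":0,"rx":0,"ry":0,"rz":0,"hand":60},{"x":-4,"y":0,"z":0,"rx":0,"ry":0,"rz":0,"hand":60},{"x":-4,"y":0,"z":0,"rx":0,"ry":0,"rz":0,"hand":60}]'
cat >> h.py <<'E'
def tf():
    p=sense()["eef_pos"][:2]-[543.9,-168];f=np.radians(-79.4);c,s=np.cos(f),np.sin(f);print("TCP fence x,y",(c*p[0]+s*p[1]).round(1),(-s*p[0]+c*p[1]).round(1))
E
python3 -c "
from h import *
tf()"
```

```text
clock: 8.85
eef_pos: [531.2, -48.3, 7.3]
tcp_rot: [-3.14, -0.001, 1.755]
contact_force: [-1.0, 5.7, 2.6]
opening: 0.703
grasp_force: 3.4
TCP fence x,y -120.0 9.6
```

```bash
python3 -m creep '[{"x":-4,"y":0,"z":0,"rx":0,"ry":0,"rz":0,"hand":60},{"x":-4,"y":0,"z":0,"rx":0,"ry":0,"rz":0,"hand":60},{"x":-4,"y":0,"z":0,"rx":0,"ry":0,"rz":0,"hand":60},{"x":-3,"y":0,"z":0,"rx":0,"ry":0,"rz":0,"hand":60},{"x":-2,"y":0,"z":0,"rx":0,"ry":0,"rz":0,"hand":60},{"x":-1,"y":0,"z":0,"rx":0,"ry":0,"rz":0,"hand":60},{"x":0,"y":0,"z":0,"rx":0,"ry":0,"rz":0,"hand":60}]'
python3 - <<'E'
from h import *
tf()
a=grab_frame("scene")[140:270,250:410]
cv2.imwrite("pics/m3a.png",cv2.resize(np.ascontiguousarray(a[:,:,::-1]),None,fx=4,fy=4,interpolation=cv2.INTER_CUBIC))
E
```

```text
clock: 9.72
eef_pos: [534.4, -66.0, 7.2]
tcp_rot: [-3.14, -0.001, 1.755]
contact_force: [-0.8, 5.2, 2.7]
opening: 0.705
grasp_force: 2.8
TCP fence x,y -102.0 9.5
```

View pics/m3a.png

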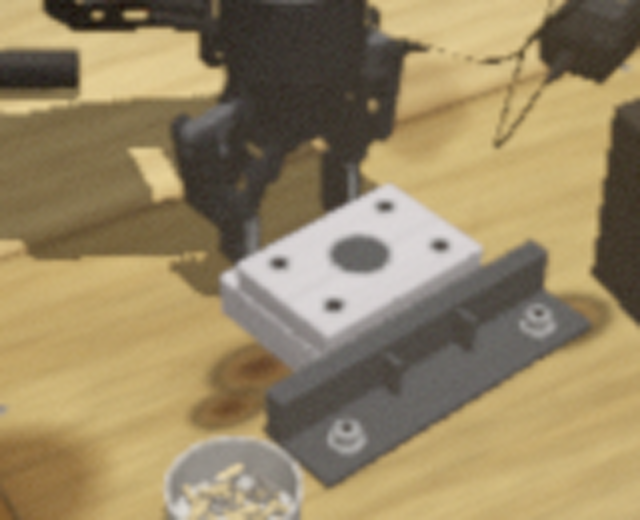

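The block is square to the fence and near the wall's middle: corners (482,247), (330,340), (237,275), (388,185). A gap of a few mm is left, so I'll creep in until the force rises.

```bash
for i in 1; do python3 -m creep '[{"x":-1,"y":0,"z":0,"rx":0,"ry":0,"rz":0,"hand":60},{"x":-1,"y":0,"z":0,"rx":0,"ry":0,"rz":0,"hand":60},{"x":-1,"y":0,"z":0,"rx":0,"ry":0,"rz":0,"hand":60},{"x":-1,"y":0,"z":0,"rx":0,"ry":0,"rz":0,"hand":60},{"x":0,"y":0,"z":0,"rx":0,"ry":0,"rz":0,"hand":60}]'; done
python3 -c "
from h import *
tf();blockpose([(482,247),(330,340),(237,275),(388,185),(360,254)])"
```

```text
clock: 10.4
eef_pos: [535.0, -66.6, 7.3]
tcp_rot: [-3.14, -0.005, 1.752]
contact_force: [-0.0, 30.3, 5.2]
opening: 0.701
grasp_force: 15.0
TCP fence x,y -101.3 9.9
block [ 537.1 -123.1] deg -77.1 resid 3.6
in fence [-45.4   1.6] TCP in block [-55.6  10.6] toolrot vs block -2.5
```

The force has risen to 30 N, so it's against the wall. To be sure it's flush, I'll press once more at the middle with shut fingers.

```bash
python3 -m creep '[{"x":10,"y":0,"z":0,"rx":0,"ry":0,"rz":0,"hand":60},{"x":10,"y":-2,"z":0,"rx":0,"ry":0,"rz":0,"hand":0},{"x":0,"y":-2,"z":-4,"rx":0,"ry":0,"rz":0,"hand":0},{"x":0,"y":0,"z":0,"rx":0,"ry":0,"rz":0,"hand":0},{"x":0,"y":0,"z":0,"rx":0,"ry":0,"rz":0,"hand":0},{"x":0,"y":0,"z":0,"rx":0,"ry":0,"rz":0,"hand":0},{"x":0,"y":0,"z":0,"rx":0,"ry":0,"rz":0,"hand":0},{"x":-7,"y":0,"z":0,"rx":0,"ry":0,"rz":0,"hand":0},{"x":-4,"y":0,"z":0,"rx":0,"ry":0,"rz":0,"hand":0},{"x":-3,"y":0,"z":0,"rx":0,"ry":0,"rz":0,"hand":0},{"x":-2,"y":0,"z":0,"rx":0,"ry":0,"rz":0,"hand":0},{"x":-2,"y":0,"z":0,"rx":0,"ry":0,"rz":0,"hand":0},{"x":-1,"y":0,"z":0,"rx":0,"ry":0,"rz":0,"hand":0},{"x":0,"y":0,"z":0,"rx":0,"ry":0,"rz":0,"hand":0}]'
python3 -c "
from h import *
tf()"
```

```text
clock: 12.15
eef_pos: [531.4, -67.2, 11.3]
tcp_rot: [-3.141, -0.003, 1.754]
contact_force: [0.2, 20.0, 2.5]
opening: 0.003
grasp_force: 9.8
TCP fence x,y -101.4 6.3
```

```bash
python3 -m creep '[{"x":8,"y":0,"z":0,"rx":0,"ry":0,"rz":0,"hand":0},{"x":12,"y":0,"z":0,"rx":0,"ry":0,"rz":0,"hand":0},{"x":20,"y":0,"z":0,"rx":0,"ry":0,"rz":0,"hand":0},{"x":10,"y":0,"z":-30,"rx":0,"ry":0,"rz":0,"hand":0},{"x":0,"y":0,"z":-50,"rx":0,"ry":0,"rz":0,"hand":0},{"x":0,"y":0,"z":-50,"rx":0,"ry":0,"rz":0,"hand":0},{"x":0,"y":0,"z":-40,"rx":0,"ry":0,"rz":0,"hand":0},{"x":0,"y":0,"z":0,"rx":0,"ry":0,"rz":0,"hand":0},{"x":0,"y":0,"z":0,"rx":0,"ry":0,"rz":0,"hand":0}]'
python3 - <<'E'
from h import *
a=grab_frame("scene")[185:250,300:400];b=grab_frame("side")[175:235,260:345]
f=lambda i,h:cv2.resize(np.ascontiguousarray(i[:,:,::-1]),(390,h),interpolation=cv2.INTER_CUBIC)
w=grab_frame("wrist")
cv2.imwrite("pics/m4.png",np.vstack([np.hstack([f(a,254),f(b,254)]),cv2.resize(np.ascontiguousarray(w[180:400,100:540,::-1]),(780,340))]))
E
```

```text
clock: 13.28
eef_pos: [522.0, -20.0, 180.6]
tcp_rot: [-3.141, -0.0, 1.756]
contact_force: [-0.0, -0.1, 0.5]
opening: -0.0
grasp_force: 0.0
```

View pics/m4.png

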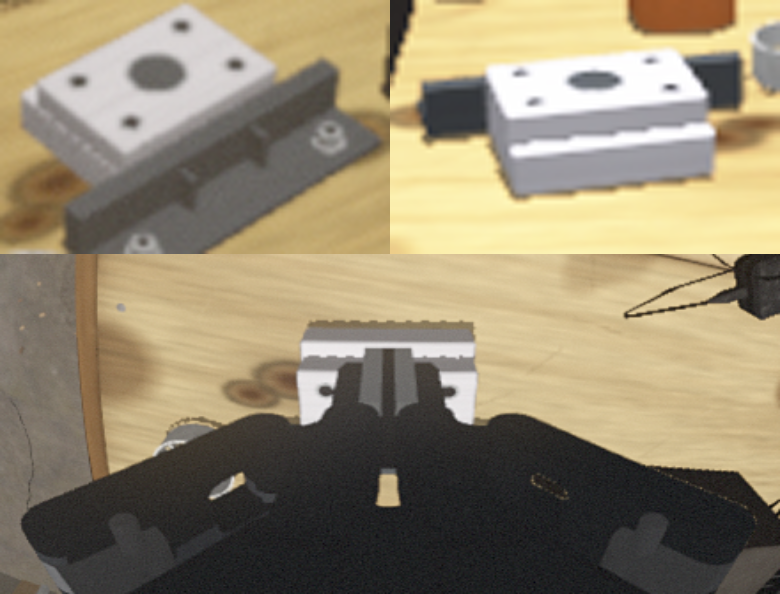

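The block is seated against the fence, with wall showing past both ends in the side view, and the arm is clear. I'm handing the job in.

```bash
python3 -c "
from rig import *
print(sign_off())"
```

```text
the job is handed in; nothing more can be done
None
```

I turned the block about 59° clear of the fence, pushed its plain side up against the fence near the middle, and handed the job in; the hand-in gave no verdict, and flushness was judged from contact force and pictures, not measured at each end.

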